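Empty the tipping tray of specimen cassettes through its end gate

ROBOT

A 6-joint arm with a two-finger parallel gripper is mounted at the origin on the work surface. World frame = base frame: x ahead of the robot, y to its left, z up, the work surface at z = 0. Lengths are in mm, angles in rad, forces in N, time in s.
With the tool pointing down it reaches from about 275 to 750 mm from the base axis. Payload 10.2 kg.
Tool frame: the origin (TCP) lies at the very end of the fingers, on their centre line; the grasp point (between the pads) lies grasp_offset behind it (grasp_offset is the distance from the TCP to the grasp point, in mm); x points along the fingers, y is the direction in which the jaws open and shut, and the axes are right-handed (so a half turn about x gives the same grasp; the last joint's range is limited). The gripper opens to 88 mm and grips with 3 to 60 N. Pads are 18 mm wide; open, the fingers measure 123 mm over their backs; the gripper's body (75 mm by 187 mm) begins 45 mm behind the grasp point.
Start: joints at [-1.343, 0.313, 1.498, -0, 1.331, -0.223], TCP at [228.724, -472.564, 238.72] pointing down, gripper open.
Joint ranges: [-2.94, 2.94], [-0.97, 2.17], [0.19, 2.56], [-1.23, 4.37], [0.02, 3.11], [-2.88, 2.88]. Speed limits (rad/s): [2.39, 2.39, 3.01, 3.14, 3.14, 3.14].

INTERFACE

Orientations are given as a 3x3 rotation matrix whose columns are the frame's x, y, z axes.
In Python, from plant import get_obs, read_camera, camera_info, finish_job, find_in, tip_of, grasp_offset gives the robot as it stands.
- The arm moves only by the tool carry_out, never from a script. Its argument "increments" is a list of rows, each a list of 3 entries, a list of its own where there are three numbers: the turn, a rotation vector about the world's x, y, z in degrees, then the shift along the world's x, y, z in m, then the gripper command: -1 is shut, 1 is fully open, values between are in proportion. A call has 1 to 12 rows; each row is the pose to reach, as a shift and turn from the pose measured when the call began; what a row does not reach only later rows make up. A row lasts 1/10 s, in which the tool goes at most 50 mm and 8.59 degrees, less where a joint would pass 70% of its speed; a pose out of reach is approached as far as the arm can. A call with a gripper value outside its range is refused whole. The fingers move at their own pace and stop on an object; "newtons" is the grip in N (left out, the last holds). Time passes only in rows, so rows that repeat a pose let the fingers close. It gives the time, the measured TCP pose, the force and the opening at its end, in the units of the state.
- get_obs(): the state, without advancing time (a new reading comes with each control period).
- read_camera(name): name is "side" or "top" or "wrist"; returns the picture (480x640x3 uint8, red, green, blue); there is no depth.
- camera_info(name): a dict with "fovy" (degrees; the focal length in pixels is half the picture's height over the tangent of half this angle, whatever the lens; pixels are square), "cx", "cy" (the principal point, pixels), "R" (3x3) and "t" (3): a world point X has camera coordinates R X + t; the wrist camera has in their place "mount" (4x4, takes a point from camera to tool coordinates, whose origin is the TCP and whose axes are the tool frame's). Camera axes: x right, y down, z forward; pixel columns grow to the right and rows downward; lengths in mm; the calibration is good to about 2 mm. A picture is of the moment at which its call begins: read the wrist's pose just before it. camera_info takes no time and is no camera call.
- finish_job(): hands the job in, once; it reports no verdict.
Trained networks look in the newest picture that a camera, given by its name, has taken for a name from the list of things; names that differ only in an ending like _2 or _b are one class to them, and where a whole thing is asked for, a point or a joint stands for the part that bears it (a point fixed in the world has none). Each returns a list of dicts, best first, with "confidence" (0 to 1); they miss things now and then, are a little off and sometimes report something else, mostly with a low value. They report only what shows in the picture. A call takes as long as a camera call. They do not tell look-alikes from the thing itself.
- find_in(thing, camera): "box" ([centre column, centre row, width, height] in pixels, round what is visible of it).
- tip_of(thing, camera): "centre" ([column, row] in pixels: a listed point, or the origin of a listed thing).
The state is a dict: "time": time; "joint_positions": joint angles; "qd": joint speeds; "joint_torque": joint torques, N m; "ee_pos": TCP position; "orientation": TCP orientation; "ft_force": force on the tool from outside, world axes, zero at the start; "moment": the same for the moment, N m; "finger_gap": opening from 0.0 (shut) to 1.0 (fully open).
Only numpy, scipy, OpenCV 4.12 (cv2) and the standard library are available. Lean on these libraries where they do the work, as an engineer would, in place of code of your own. Each camera call takes 0.05 s, during which the arm holds its last target.

TASK

On the evidence bench, empty the steel tipping tray of its two specimen cassettes: with the tray still level, fold its hinged end gate all the way down, then lift the tray by the round bar at its other end until both cassettes slide out over the gate into the open steel tub. Do not touch the cassettes with the gripper. Then lower the tray, still holding the bar, gently back to level, let go, and leave the gate down and both cassettes lying in the tub.

Things in the scene. Friction and masses are not known exactly. Their poses are not given: they have to be found in the camera images.
- tip_tray (a joint): Tilt, rad: 0 = level on its rest, grows as the bar end rises, stop 0.9; falls back if let go. Open steel pan 185 x 128 mm on a stand, 0.6 kg, walls 4 mm thick, 30 mm above its floor. It turns on a fixed level hinge line across its gate end, 100 mm above the table. Cassettes start to slide at 0.30 to 0.46; 0.7 empties it. (The plain pan flat on the table, without gate or bar, is not meant.)
- tray_bar (a point): Middle of the tray's lifting bar: round, 12 mm thick, middle 52 mm free, 65 mm behind the rear wall, 120 mm above the table; takes 3 N to lift. Axes turn with the tray: x from bar to gate, y along the bar, z up. From here the hinge line is at x +250, z -20 mm, tray floor z -18, wall tops z +12. Pinched from above, fingers closing along x, it turns between them, so the gripper can stay upright.
- gate (a joint): Angle of the tray's end gate, rad: 0 = upright, shut; 1.57 = folded outward and down, in line with the tray floor (its stop). It starts between 0 and 0.2. A stiff hinge: it stays where it is left; pushing it takes about 1 N at its upper edge.
- gate_edge (a point): Middle of the gate's upper edge, inner face. Steel plate 122 wide, 50 high, 4 mm thick, at the end away from the bar, 18 mm taller than the walls; hinged along its lower edge on the tray's hinge line. Axes turn with it: z from hinge to this edge, y along it, x outward when shut. Closed fingertips inside it can push it outward, then press it down. The 45 mm of floor inside it are empty.
- cassette_1: Specimen cassette, a flat white plastic box 40 x 28 x 8 mm, about 15 g, with a slotted lid, lying in the tipping tray. Origin at the centre of its underside, x along its length, z up.
- cassette_2: The second specimen cassette in the tipping tray, like the first. (One more cassette, in the plain pan on the table, is no part of the job.)
- tub: Open steel tub that catches the cassettes, loose on the table, 0.6 kg, 180 x 180 mm outside, 45 mm high, walls and floor 3 mm. Stands just beyond the gate end and is in the right place already. Origin at the centre of its underside, z up.
Mind the look-alikes: they are no part of the job. What is shaped like the cassette_2 but blue is not meant. What is shaped like the cassette_1 but pink is not meant.

How it is judged (in metres and radians):
On the way, in this order (a step that is already met when the one before it is completed fails the run):
1. the end gate is folded down while the tray is still level (value of joint gate above 1.3 rad and value of joint tip_tray below 0.1 rad), for 0.2 s.
2. the tray is tipped towards the lowered gate (value of joint tip_tray above 0.25 rad and value of joint gate above 1.2 rad), for 0.1 s.
At the end, for the whole second after the job is handed in: Both cassettes lie at rest inside the tub (their origins within its walls and less than 35 mm above its underside), the tray is back level (tilt under 0.08 rad) and the gate is still down (over 1.2 rad) (value of joint tip_tray below 0.08 rad and value of joint gate above 1.2 rad and x of cassette_1 in the frame of tub between -0.088 and 0.088 m and y of cassette_1 in the frame of tub between -0.088 and 0.088 m and z of cassette_1 in the frame of tub between -0.005 and 0.035 m and linear speed of each of cassette_1, cassette_2 below 0.03 m/s and x of cassette_2 in the frame of tub between -0.088 and 0.088 m and y of cassette_2 in the frame of tub between -0.088 and 0.088 m and z of cassette_2 in the frame of tub between -0.005 and 0.035 m); the robot touches nothing.
It fails at once if the gripper touches a cassette (contact force between the fingers and cassette_1 above 0.5 N or contact force between the fingers and cassette_2 above 0.5 N).
It fails at once if the tray is dropped (falls back faster than 3 rad/s) (velocity of joint tip_tray below -3 rad/s).
It also fails if it takes over 58 s, if anything falls off the work surface, if the arm or the gripper's body presses on something with over 40 N, if the wrist force passes 120 N, or if a joint passes its speed limit or range.

## Working session

There is one attempt and no reset: what is moved stays moved. The work goes in short steps, Python scripts to look and compute and a tool call to move; the robot and the scene stay as the last step left them, time stands still between calls to the robot, and variables do not carry over. Pictures are saved under pics/ and viewed, and the job is handed in when it is done.

Besides the shell and the picture viewer there is one more tool, called in YAML: its name, and indented under it one key for each argument. carry_out: Moves the arm, as the interface text tells. Its arguments: {"type":"object","properties":{"increments":{"type":"array"},"newtons":{"type":"number"}},"required":["increments"]}

```bash
mkdir -p pics; ls
cat > h.py <<'E'
import numpy as np,cv2
from plant import *
def save(img,n): cv2.imwrite('pics/'+n,cv2.cvtColor(np.ascontiguousarray(img),cv2.COLOR_RGB2BGR))
def cam(name):
    c=camera_info(name); f=240/np.tan(np.radians(c['fovy'])/2)
    if 'R' in c: R=np.array(c['R']);t=np.array(c['t'])
    else:
        M=np.array(c['mount']); o=get_obs(); T=np.eye(4);T[:3,:3]=o['orientation'];T[:3,3]=o['ee_pos']
        W=np.linalg.inv(T@M);R=W[:3,:3];t=W[:3,3]
    return f,c['cx'],c['cy'],R,t
def proj(name,X):
    f,cx,cy,R,t=cam(name); p=R@np.array(X,float)+t; return np.array([cx+f*p[0]/p[2],cy+f*p[1]/p[2]])
def onplane(name,px,z):
    f,cx,cy,R,t=cam(name); d=R.T@np.array([(px[0]-cx)/f,(px[1]-cy)/f,1]); o=-R.T@t
    return o+d*(z-o[2])/d[2]
E
python3 - <<'E'
from h import *
for n in ['top','side']:
    save(read_camera(n),n+'0.png'); c=camera_info(n); print(n,{k:v for k,v in c.items() if k not in('R','t')})
    for th in ['tray_bar','gate_edge']: print(th,[(np.round(d['centre']),round(d['confidence'],2)) for d in tip_of(th,n)][:3])
    for th in ['cassette_1','tub','tip_tray','gate']: print(th,[(np.round(d['box']),round(d['confidence'],2)) for d in find_in(th,n)][:5])
print(grasp_offset, get_obs())
E
```

```text
pics
top {'fovy': 47.43230795722092, 'cx': 316.4333547060122, 'cy': 247.84821465648804}
tray_bar [(array([272., 239.]), 0.94)]
gate_edge [(array([427., 260.]), 0.8)]
cassette_1 [(array([338., 235.,  26.,  20.]), 0.92), (array([323., 352.,  19.,  17.]), 0.77), (array([318., 170.,  14.,  25.]), 0.61)]
tub [(array([468., 278., 117., 116.]), 0.69)]
tip_tray [(array([350., 254., 163.,  93.]), 0.85)]
gate [(array([421., 264.,  25.,  74.]), 0.61)]
side {'fovy': 56.44982956759487, 'cx': 312.24463084334576, 'cy': 241.28537094982585}
tray_bar [(array([322., 227.]), 0.6)]
gate_edge [(array([304., 340.]), 0.95)]
cassette_1 [(array([205., 316.,  27.,  26.]), 0.92), (array([293., 292.,  26.,  28.]), 0.77), (array([334., 278.,  22.,  24.]), 0.74), (array([415., 306.,  25.,  11.]), 0.61)]
tub [(array([296., 436., 166.,  85.]), 0.86)]
tip_tray [(array([305., 296., 112., 152.]), 0.7)]
gate [(array([305., 353., 108.,  31.]), 0.72)]
18.700000000000003 {'time': 0.7, 'joint_positions': array([-1.34339640e+00,  3.12849652e-01,  1.49766826e+00,  1.15393737e-05,
        1.33098047e+00, -2.23397428e-01]), 'qd': array([ 1.52548874e-03, -1.10003248e-03,  5.62997638e-05, -1.62936355e-04,
       -1.10314820e-03,  8.03162975e-04]), 'joint_torque': array([ 2.29125653e-04, -4.02056015e+01, -2.52396584e+01,  6.94984663e-02,
        3.19109042e-02, -3.41813575e-05]), 'ee_pos': array([ 228.73149196, -472.57712025,  238.75791613]), 'orientation': array([[ 3.21734232e-05,  4.35680899e-01, -9.00101191e-01],
       [-8.93166677e-05, -9.00101186e-01, -4.35680900e-01],
       [-9.99999995e-01,  9.44113849e-05,  9.95422972e-06]]), 'ft_force': array([-0.16522685,  0.52095   , -0.01419081]), 'moment': array([0.03813448, 0.02523936, 0.04778447]), 'finger_gap': 1.0021485062487925}
```

View pics/top0.png

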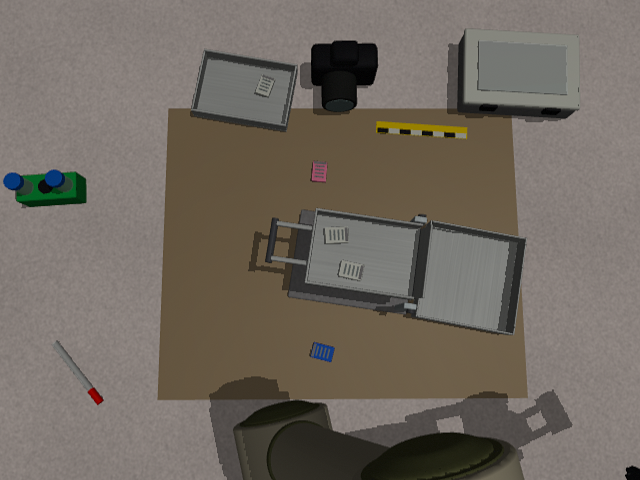

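View pics/side0.png

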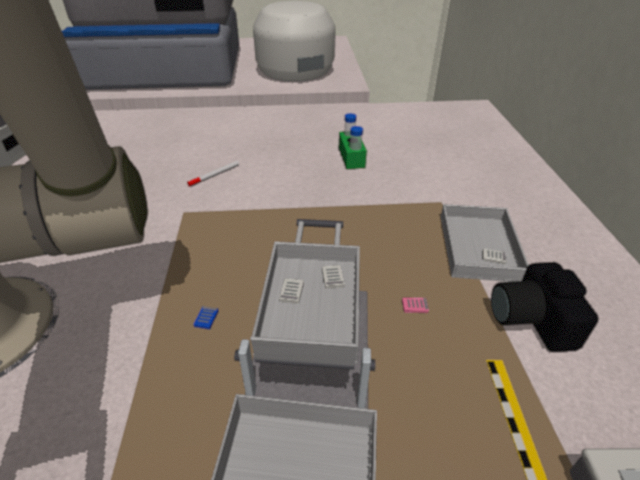

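Run:
```python
from h import *
b=onplane('top',(272,239),120)
print('bar',b,'side',proj('side',b))
# edge height ~149; 
g=onplane('top',(427,260),149); print('gate',g,proj('side',g), 'dist',np.linalg.norm((g-b)[:2]),'yaw',np.degrees(np.arctan2(*(g-b)[1::-1])))
print('tub',onplane('top',(468,278),45))
import numpy as np
# triangulate
def tri(p1,p2):
    A=[];
    for n,p in(('top',p1),('side',p2)):
        f,cx,cy,R,t=cam(n);P=np.array([[f,0,cx],[0,f,cy],[0,0,1]])@np.c_[R,t];A.append(P)
    X=cv2.triangulatePoints(A[0],A[1],np.array(p1,float),np.array(p2,float));return (X[:3]/X[3]).ravel()
print(tri((272,239),(322,227)),tri((427,260),(304,340)))
```

```text
bar [557.15790316  84.45599611 120.        ] side [319.96050391 223.71588314]
gate [ 516.98192907 -170.24979445  149.        ] [302.09582055 340.76290137] dist 257.8548984210569 yaw -98.96368716046527
tub [ 496.59093977 -266.36616827   45.        ]
[559.30428131  85.0288564  112.36243845] [ 517.82634709 -170.04578854  149.65244459]
```

The top view shows the tipping tray with its bar at (272,239), its white cassettes at (335,235) and (350,270), the gate at about (425,262) and the tub at (468,278). The look-alikes are pink (319,172), blue (322,352) and the plain pan (245,90). Both views agree on bar, gate and reach: 258 mm between them puts the gate lean at about 0.16 rad. I'll move above the inside of the gate with the jaws along the tray axis.

carry_out:
  increments:
    - [[0,0,-4],[0.03,0.033,0.005],-1]
    - [[0,0,-8],[0.06,0.066,0.01],-1]
    - [[0,0,-12],[0.09,0.1,0.015],-1]
    - [[0,0,-16],[0.12,0.133,0.02],-1]
    - [[0,0,-20],[0.15,0.166,0.02],-1]
    - [[0,0,-24],[0.18,0.2,0.02],-1]
    - [[0,0,-28],[0.21,0.235,0.02],-1]
    - [[0,0,-31],[0.24,0.27,0.02],-1]
    - [[0,0,-34],[0.27,0.3,0.02],-1]
    - [[0,0,-35],[0.285,0.32,0.02],-1]
    - [[0,0,-35],[0.292,0.328,0.02],-1]
    - [[0,0,-35],[0.292,0.328,0.02],-1]
  newtons: 20

```text
time: 1.9
ee_pos: [521.0, -144.1, 258.6]
orientation: [[-0.0, -0.157, -0.988], [0.0, -0.988, 0.157], [-1.0, 0.0, 0.0]]
ft_force: [0.2, 0.2, -0.1]
finger_gap: 0.003
```

Run:
```python
from h import *
o=get_obs();print(o['time'],o['ee_pos'],o['orientation'],o['joint_positions'],o['finger_gap'])
for n in ['wrist','side']:
    im=read_camera(n);save(im,n+'1.png')
    for th in ['tray_bar','gate_edge']:
        for d in tip_of(th,n)[:2]:print(n,th,np.round(d['centre'],1),round(d['confidence'],2))
b=np.array([557.2,84.5,120])
u=np.array([-.156,-.988,0])
for n in['wrist','side']: print(proj(n,b),proj(n,[517,-170,149]))
```

```text
1.9 [ 520.97031395 -144.11053603  258.57465432] [[-2.40541189e-04 -1.57376028e-01 -9.87538722e-01]
 [ 1.02149498e-05 -9.87538751e-01  1.57376031e-01]
 [-9.99999971e-01  2.77677591e-05  2.39151334e-04]] [-4.86675483e-01  3.33882030e-01  1.41686207e+00 -1.05163767e-04
  1.39106595e+00  1.24217266e+00] 0.003171777949254636
wrist tray_bar [ 41.3 232.4] 0.72
wrist gate_edge [359.9 238.7] 0.67
side gate_edge [304.8 343. ] 0.75
[ 40.32353425 230.08152092] [357.33651108 238.74413443]
[319.98429385 223.69833563] [302.1016233  340.58495026]
```

View images.

View pics/wrist1.png

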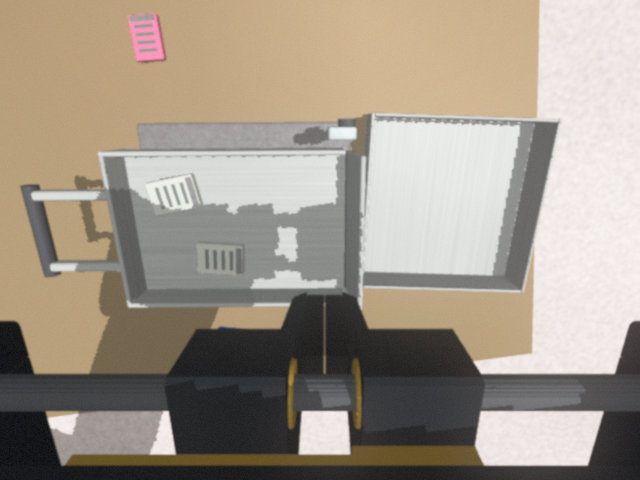

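Run:
```python
from h import *
print(onplane('wrist',(359.9,238.7),149),onplane('wrist',(41.3,232.4),120))
```

```text
[ 516.72569056 -171.88509395  149.        ] [555.1933956   84.50137968 120.        ]
```

Run:
```python
from h import *
for n,z,p,q in [('wrist',120,(30,187),(50,275)),('wrist',132,(101,151),(130,306)),('wrist',132,(101,151),(347,151)),('wrist',149,(364,155),(363,300)),('top',120,(273,220),(270,263)),('top',132,(316,210),(425,223)),('top',132,(305,283),(410,300))]:
    a=onplane(n,p,z);b=onplane(n,q,z);d=(b-a)
    print(n,a.round(1),b.round(1),np.linalg.norm(d).round(1),np.degrees(np.arctan2(d[1],d[0])).round(1))
```

```text
wrist [592.   78.4 120. ] [518.1  92.3 120. ] 75.3 169.3
wrist [608.9   6.1 132. ] [483.7  26.3 132. ] 126.8 170.8
wrist [608.9   6.1 132. ] [ 579.7 -172.3  132. ] 180.8 -99.3
wrist [ 576.3 -182.7  149. ] [ 466.3 -167.7  149. ] 111.1 172.2
top [589.8  83.  120. ] [516.4  87.5 120. ] 73.5 176.5
top [604.3  10.1 132. ] [ 581.6 -172.7  132. ] 184.2 -97.1
top [481.6  28.8 132. ] [ 453.  -143.7  132. ] 174.9 -99.4
```

carry_out:
  increments:
    - [[0,0,0],[0.0005,0.003,-0.02],-1]
    - [[0,0,0],[0.0005,0.003,-0.05],-1]
    - [[0,0,0],[0.0005,0.003,-0.08],-1]
    - [[0,0,0],[0.0005,0.003,-0.1],-1]
    - [[0,0,0],[0.0005,0.003,-0.115],-1]
    - [[0,0,0],[0.0005,0.003,-0.123],-1]
    - [[0,0,0],[0.0005,0.003,-0.126],-1]
    - [[0,0,0],[0.0005,0.003,-0.126],-1]

```text
time: 3.0
ee_pos: [520.8, -142.8, 133.1]
orientation: [[0.0, -0.161, -0.987], [-0.0, -0.987, 0.161], [-1.0, 0.0, -0.0]]
ft_force: [0.8, -0.5, 2.0]
finger_gap: 0.004
```

Run:
```python
from h import *
im=read_camera('side');save(cv2.resize(im[200:480,180:440],None,fx=2,fy=2),'side2.png')
```

```text
(no output)
```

View pics/side2.png

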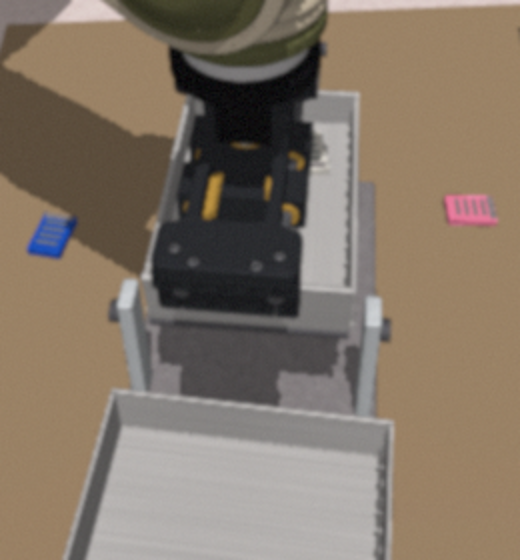

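carry_out:
  increments:
    - [[0,0,0],[-0.0008,-0.005,0],-1]
    - [[0,0,0],[-0.0014,-0.009,0],-1]
    - [[0,0,0],[-0.002,-0.013,0],-1]
    - [[0,0,0],[-0.0028,-0.018,-0.0015],-1]
    - [[0,0,0],[-0.0036,-0.023,-0.0035],-1]
    - [[0,0,0],[-0.0042,-0.027,-0.007],-1]
    - [[0,0,0],[-0.0048,-0.031,-0.011],-1]
    - [[0,0,0],[-0.0055,-0.035,-0.0145],-1]
    - [[0,0,0],[-0.006,-0.038,-0.017],-1]
    - [[0,0,0],[-0.0062,-0.04,-0.0185],-1]
    - [[0,0,0],[-0.0062,-0.04,-0.0185],-1]

```text
time: 4.15
ee_pos: [514.7, -183.0, 114.8]
orientation: [[0.001, -0.161, -0.987], [-0.001, -0.987, 0.161], [-1.0, 0.0, -0.001]]
ft_force: [-0.2, 0.1, -1.3]
finger_gap: 0.004
```

Run:
```python
from h import *
im=read_camera('side');save(cv2.resize(im[200:480,180:440],None,fx=2,fy=2),'side3.png')
o=get_obs();print(o['ft_force'],o['ee_pos'])
```

```text
[ 0.12196208  0.60344435 -0.27179861] [ 514.75337454 -182.85582348  114.911407  ]
```

View pics/side3.png

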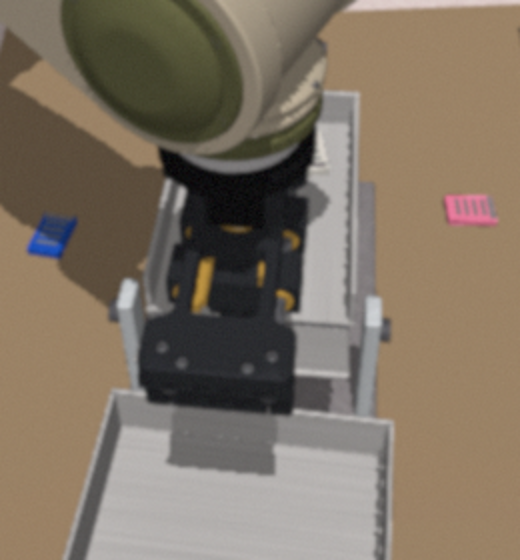

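carry_out:
  increments:
    - [[0,0,0],[-0.0005,-0.003,-0.0035],-1]
    - [[0,0,0],[-0.001,-0.006,-0.0065],-1]
    - [[0,0,0],[-0.0012,-0.008,-0.009],-1]
    - [[0,0,0],[-0.0012,-0.008,-0.011],-1]
    - [[0,0,0],[-0.0012,-0.008,-0.012],-1]
    - [[0,0,0],[-0.0012,-0.008,-0.012],-1]

```text
time: 4.8
ee_pos: [513.5, -190.8, 102.7]
orientation: [[0.001, -0.161, -0.987], [-0.001, -0.987, 0.161], [-1.0, 0.0, -0.001]]
ft_force: [0.0, -1.2, 0.2]
finger_gap: 0.007
```

Run:
```python
from h import *
im=read_camera('side');save(cv2.resize(im[200:480,180:440],None,fx=2,fy=2),'side4.png')
o=get_obs();print(o['ft_force'],o['ee_pos'])
```

```text
[-0.72166794  0.485551    0.31946754] [ 513.53526326 -190.77391224  102.86011252]
```

View pics/side4.png

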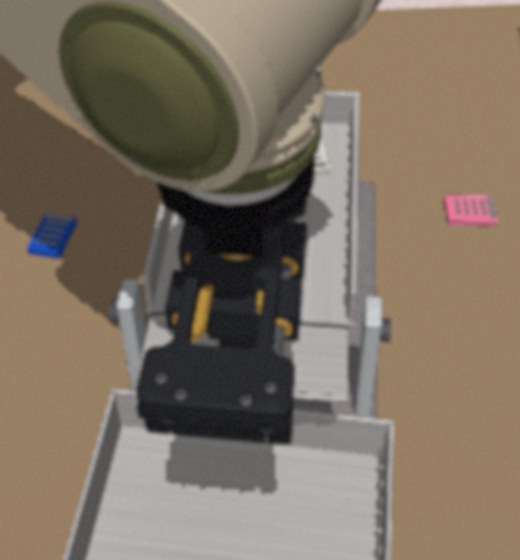

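carry_out:
  increments:
    - [[0,0,0],[0,0,-0.001],-1]
    - [[0,0,0],[0,0,-0.002],-1]
    - [[0,0,0],[0,0,-0.002],-1]

```text
time: 5.15
ee_pos: [513.5, -190.7, 100.8]
orientation: [[0.001, -0.161, -0.987], [-0.001, -0.987, 0.161], [-1.0, 0.0, -0.001]]
ft_force: [-0.1, 0.0, -0.3]
finger_gap: 0.003
```

carry_out:
  increments:
    - [[0,0,0],[0,0,0.03],-1]
    - [[0,0,0],[0,0,0.08],-1]
    - [[0,0,0],[0,0.02,0.13],-1]
    - [[0,0,0],[0.006,0.055,0.14],-1]
    - [[0,0,0],[0.013,0.095,0.14],-1]
    - [[0,0,0],[0.02,0.135,0.14],-1]
    - [[0,0,0],[0.027,0.175,0.14],0]
    - [[0,0,0],[0.034,0.215,0.14],0]
    - [[0,0,0],[0.04,0.25,0.13],0]
    - [[0,0,0],[0.042,0.27,0.12],0]
    - [[0,0,0],[0.0425,0.275,0.12],0]
    - [[0,0,0],[0.0425,0.275,0.12],0]

```text
time: 6.35
ee_pos: [556.0, 84.3, 220.9]
orientation: [[0.0, -0.16, -0.987], [-0.001, -0.987, 0.16], [-1.0, 0.001, -0.001]]
ft_force: [-0.8, -0.4, 0.8]
finger_gap: 0.492
```

Run:
```python
from h import *
o=get_obs();print(o['ft_force'],o['ee_pos'],o['finger_gap'],o['joint_positions'])
W=read_camera('wrist');save(W,'wrist5.png')
for d in tip_of('tray_bar','wrist')[:2]:print(d,onplane('wrist',d['centre'],120))
for d in find_in('tray_bar','wrist')[:2]:print(d)
print(proj('wrist',[556,84.5,120]))
im=read_camera('side');save(im,'side5.png')
for d in tip_of('tray_bar','side')[:2]:print(d,proj('side',[556,84.5,120]))
```

```text
[-0.8089594  -0.43805702  0.81512021] [555.9977803   84.32330315 220.93043611] 0.4917392299908891 [-5.74916991e-02  4.08407018e-01  1.41017314e+00 -7.00725601e-04
  1.32248387e+00  1.67421300e+00]
{'centre': [321.8, 243.4], 'confidence': 0.87} [556.4872824   84.83151635 120.        ]
{'box': [475.6, 236.6, 321.9, 180.2], 'confidence': 0.58}
{'box': [621.8, 128.9, 36.5, 40.6], 'confidence': 0.21}
[322.14380068 244.0083676 ]
{'centre': [321.8, 224.8], 'confidence': 0.55} [319.247023   223.72875146]
```

View pics/wrist5.png

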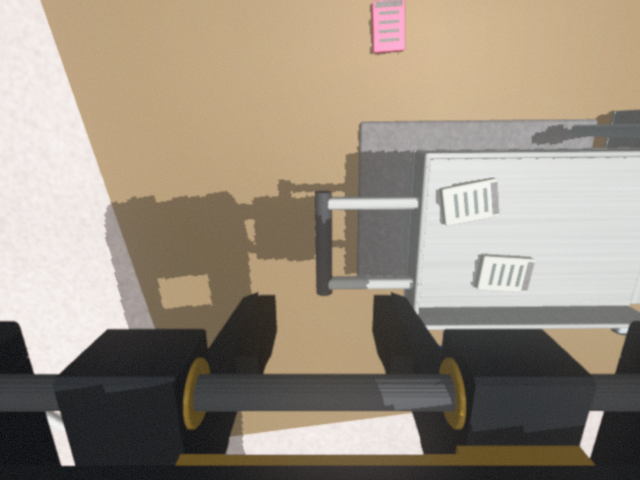

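View pics/side5.png

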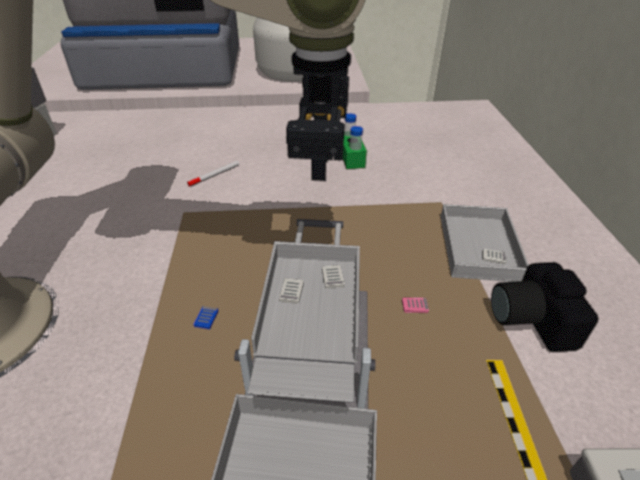

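carry_out:
  increments:
    - [[0,0,0],[0,0.0005,-0.03],0]
    - [[0,0,0],[0,0.0005,-0.06],0]
    - [[0,0,0],[0,0.0005,-0.085],0]
    - [[0,0,0],[0,0.0005,-0.105],0]
    - [[0,0,0],[0,0.0005,-0.115],0]
    - [[0,0,0],[0,0.0005,-0.1185],0]
    - [[0,0,0],[0,0.0005,-0.1185],0]

```text
time: 7.3
ee_pos: [556.5, 83.5, 103.2]
orientation: [[0.002, -0.163, -0.987], [-0.001, -0.987, 0.163], [-1.0, 0.0, -0.002]]
ft_force: [-0.2, 0.2, 0.6]
finger_gap: 0.497
```

Run:
```python
from h import *
o=get_obs();print(o['ft_force'],o['ee_pos'],o['finger_gap'])
W=read_camera('wrist');save(W,'wrist6.png')
im=read_camera('side');save(cv2.resize(im[50:300,200:440],None,fx=2,fy=2),'side6.png')
```

```text
[-0.22635911  0.17062786  0.58463731] [556.46774432  83.47519966 103.1657409 ] 0.496821752181876
```

View pics/wrist6.png

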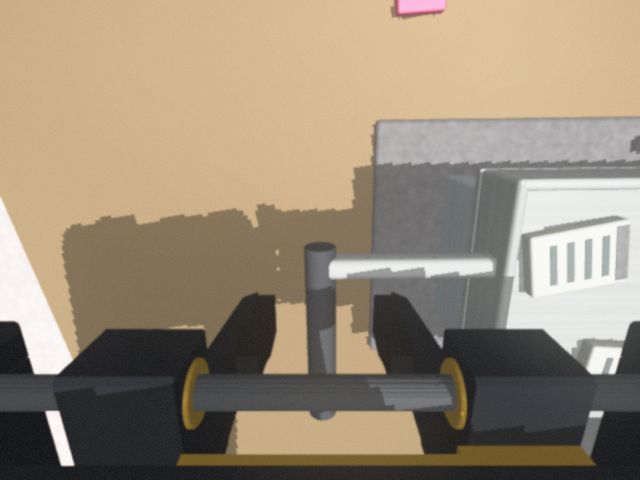

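carry_out:
  increments:
    - [[0,0,0],[0,0,0],-0.4]
    - [[0,0,0],[0,0,0],-0.7]
    - [[0,0,0],[0,0,0],-1]
    - [[0,0,0],[0,0,0],-1]
    - [[0,0,0],[0,0,0],-1]
    - [[0,0,0],[0,0,0],-1]
  newtons: 25

```text
time: 8.0
ee_pos: [556.9, 84.7, 103.9]
orientation: [[0.004, -0.162, -0.987], [0.001, -0.987, 0.162], [-1.0, -0.002, -0.004]]
ft_force: [1.9, 6.0, -0.7]
finger_gap: 0.123
```

Run:
```python
from h import *
o=get_obs();print(o['ft_force'],o['ee_pos'],o['finger_gap']*88)
g=o['ee_pos']
R=np.hypot(250,20);a0=np.arctan2(20,250)
u=np.array([np.cos(np.radians(-99)),np.sin(np.radians(-99))])
for p in np.arange(0,.81,.05):
    a=a0+p; d=(-R*np.cos(a)+250); print(p.round(2),np.round([d*u[0],d*u[1],R*np.sin(a)-20],1))
```

```text
[ 1.87770309  5.96603434 -0.72478343] [556.92282313  84.69142794 103.88709574] 10.848406681817446
0.0 [-0. -0.  0.]
0.05 [-0.2 -1.3 12.5]
0.1 [-0.5 -3.2 24.9]
0.15 [-0.9 -5.7 37.1]
0.2 [-1.4 -8.8 49.3]
0.25 [ -2.  -12.6  61.2]
0.3 [ -2.7 -16.9  73. ]
0.35 [ -3.4 -21.7  84.5]
0.4 [ -4.3 -27.2  95.8]
0.45 [ -5.3 -33.2 106.8]
0.5 [ -6.3 -39.7 117.4]
0.55 [ -7.4 -46.7 127.7]
0.6 [ -8.6 -54.3 137.7]
0.65 [ -9.9 -62.3 147.2]
0.7 [-11.2 -70.8 156.4]
0.75 [-12.6 -79.7 165. ]
0.8 [-14.1 -89.1 173.3]
```

carry_out:
  increments:
    - [[0,0,0],[0,-0.0005,0.006],-1]
    - [[0,0,0],[-0.0002,-0.0013,0.0125],-1]
    - [[0,0,0],[-0.0005,-0.0032,0.025],-1]
    - [[0,0,0],[-0.0009,-0.0057,0.037],-1]
    - [[0,0,0],[-0.0014,-0.0088,0.049],-1]
    - [[0,0,0],[-0.002,-0.0126,0.061],-1]
    - [[0,0,0],[-0.0027,-0.0169,0.073],-1]
    - [[0,0,0],[-0.0027,-0.0169,0.073],-1]

```text
time: 8.8
ee_pos: [554.3, 67.7, 178.8]
orientation: [[0.006, -0.163, -0.987], [0.002, -0.987, 0.163], [-1.0, -0.003, -0.005]]
ft_force: [0.9, 6.2, -0.4]
finger_gap: 0.125
```

Run:
```python
from h import *
o=get_obs();print(o['ft_force'],o['ee_pos'],o['finger_gap']*88)
im=read_camera('side');save(im,'side7.png')
```

```text
[ 0.89847197  6.20126384 -0.42945798] [554.32688764  67.683689   178.843628  ] 11.007092996201152
```

View pics/side7.png

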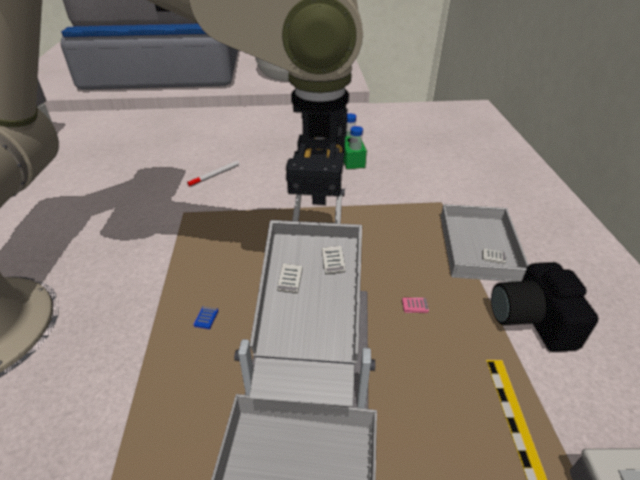

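carry_out:
  increments:
    - [[0,0,0],[-0.0004,-0.0024,0.0057],-1]
    - [[0,0,0],[-0.0007,-0.0048,0.0115],-1]
    - [[0,0,0],[-0.0011,-0.0075,0.017],-1]
    - [[0,0,0],[-0.0016,-0.0103,0.0228],-1]
    - [[0,0,0],[-0.0021,-0.0133,0.0283],-1]
    - [[0,0,0],[-0.0026,-0.0163,0.0338],-1]
    - [[0,0,0],[-0.0031,-0.0195,0.039],-1]
    - [[0,0,0],[-0.0036,-0.0228,0.0444],-1]
    - [[0,0,0],[-0.0036,-0.0228,0.0444],-1]
    - [[0,0,0],[-0.0036,-0.0228,0.0444],-1]
    - [[0,0,0],[-0.0036,-0.0228,0.0444],-1]

```text
time: 9.95
ee_pos: [551.0, 45.7, 222.8]
orientation: [[0.007, -0.162, -0.987], [0.003, -0.987, 0.162], [-1.0, -0.004, -0.006]]
ft_force: [2.9, 6.5, 1.8]
finger_gap: 0.127
```

Run:
```python
from h import *
o=get_obs();print(o['ft_force'],o['ee_pos'],o['finger_gap']*88)
im=read_camera('side');save(im,'side8.png')
```

```text
[2.89731718 6.45064231 1.81886355] [551.00379347  45.72867442 222.79860525] 11.164261338395882
```

View pics/side8.png

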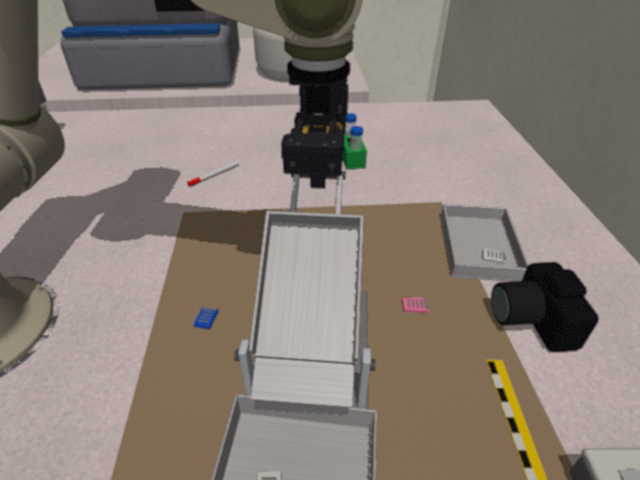

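Run:
```python
from h import *
im=read_camera('top');save(cv2.resize(im[180:380,240:560],None,fx=2.4,fy=2.4),'top9.png')
for d in find_in('cassette_1','top')[:5]:print(d,onplane('top',d['box'][:2],8))
```

```text
{'box': [477.1, 266.9, 20.1, 15.8], 'confidence': 0.83} [ 520.85385351 -295.38160514    8.        ]
{'box': [467.6, 295.4, 21.6, 18.2], 'confidence': 0.78} [ 467.19493428 -274.93457004    8.        ]
{'box': [364.4, 253.3, 150.1, 95.1], 'confidence': 0.54} [547.50044901 -82.61992373   8.        ]
```

View pics/top9.png

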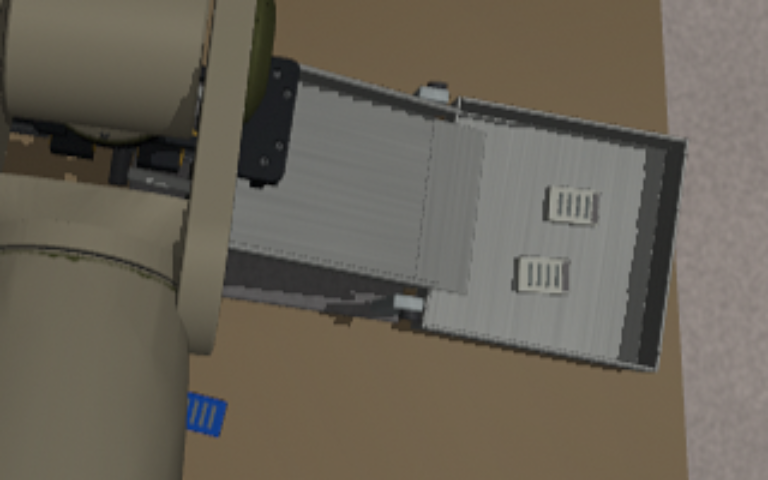

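Both cassettes lie flat in the tub, at crop (571,205) and (542,274), and the tray is empty. I'll lower it along the same arc.

carry_out:
  increments:
    - [[0,0,0],[0.0005,0.003,-0.005],-1]
    - [[0,0,0],[0.001,0.0065,-0.0106],-1]
    - [[0,0,0],[0.002,0.0125,-0.0216],-1]
    - [[0,0,0],[0.0029,0.018,-0.033],-1]
    - [[0,0,0],[0.0036,0.0228,-0.0444],-1]
    - [[0,0,0],[0.0042,0.0271,-0.0562],-1]
    - [[0,0,0],[0.0047,0.0309,-0.068],-1]
    - [[0,0,0],[0.0051,0.034,-0.08],-1]
    - [[0,0,0],[0.0055,0.0363,-0.092],-1]
    - [[0,0,0],[0.0057,0.0375,-0.1],-1]
    - [[0,0,0],[0.0058,0.0382,-0.105],-1]
    - [[0,0,0],[0.0058,0.0382,-0.105],-1]

```text
time: 11.3
ee_pos: [556.8, 83.9, 117.2]
orientation: [[0.006, -0.163, -0.987], [0.003, -0.987, 0.163], [-1.0, -0.004, -0.006]]
ft_force: [2.8, -1.6, -2.6]
finger_gap: 0.127
```

carry_out:
  increments:
    - [[0,0,0],[0,0.0003,-0.004],-1]
    - [[0,0,0],[0.0001,0.0006,-0.008],-1]
    - [[0,0,0],[0.0001,0.0008,-0.011],-1]
    - [[0,0,0],[0.0001,0.0008,-0.013],-1]
    - [[0,0,0],[0.0001,0.0008,-0.0135],-1]
    - [[0,0,0],[0.0001,0.0008,-0.0135],-1]

```text
time: 11.9
ee_pos: [557.7, 84.7, 106.8]
orientation: [[0.01, -0.162, -0.987], [0.003, -0.987, 0.162], [-1.0, -0.004, -0.009]]
ft_force: [-6.5, -1.4, 22.9]
finger_gap: 0.124
```

carry_out:
  increments:
    - [[0,0,0],[0,0,0],-1]
    - [[0,0,0],[0,0,0],-1]

```text
time: 12.1
ee_pos: [557.6, 84.7, 107.0]
orientation: [[0.01, -0.162, -0.987], [0.003, -0.987, 0.162], [-1.0, -0.004, -0.009]]
ft_force: [-1.8, -1.3, 6.3]
finger_gap: 0.123
```

Run:
```python
from h import *
o=get_obs();print(o['ft_force'],o['ee_pos'],o['finger_gap']*88)
im=read_camera('side');save(im,'side10.png')
a=cv2.imread('pics/side5.png')[:,:,::-1]
save(np.hstack([cv2.resize(a[180:420,200:400],None,fx=2,fy=2),cv2.resize(im[180:420,200:400],None,fx=2,fy=2)]),'cmp10.png')
```

```text
[-1.82411718 -1.27689119  6.28980201] [557.60013197  84.69875781 107.02458521] 10.785393999201528
```

View pics/cmp10.png

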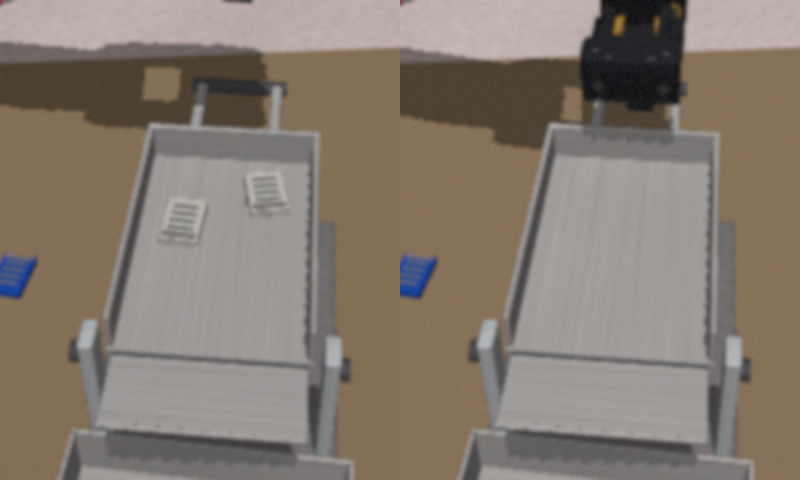

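The tray is level: the rear wall sits at row 125-130 in both pictures, and the gate is in line. I'll release and retreat.

carry_out:
  increments:
    - [[0,0,0],[0,0,0],-0.6]
    - [[0,0,0],[0,0,0],-0.3]
    - [[0,0,0],[0,0,0],0]
    - [[0,0,0],[0,0,0],0]
    - [[0,0,0],[0,0,0.015],0]
    - [[0,0,0],[0,0,0.04],0]
    - [[0,0,0],[0,0,0.08],0]
    - [[0,0,0],[0,0,0.12],0]
    - [[0,0,0],[0,0.03,0.14],0]
    - [[0,0,0],[0,0.06,0.15],0]
    - [[0,0,0],[0,0.08,0.15],0]
    - [[0,0,0],[0,0.08,0.15],0]

```text
time: 13.35
ee_pos: [557.3, 166.7, 257.1]
orientation: [[0.01, -0.16, -0.987], [0.003, -0.987, 0.16], [-1.0, -0.005, -0.009]]
ft_force: [0.6, -0.5, 0.1]
finger_gap: 0.498
```

Run:
```python
from h import *
o=get_obs();print(o['time'],o['ft_force'],o['ee_pos'],o['finger_gap'],abs(o['qd']).max())
im=read_camera('side')
t=read_camera('top');s=cv2.resize(t[190:350,260:560],None,fx=2,fy=2)
m=np.zeros((480,1000,3),np.uint8);m[:,:400]=cv2.resize(im[180:420,200:400],None,fx=2,fy=2);m[:320,400:]=s
save(cv2.resize(m,(800,384)),'end.png')
for d in find_in('cassette_1','top')[:4]:print(d,onplane('top',d['box'][:2],8))
print(tip_of('tray_bar','side')[:1],find_in('tub','top')[:1])
```

```text
13.35 [ 0.55879488 -0.52692382  0.09343868] [557.29496084 166.6851817  257.05130731] 0.4984373093094334 0.05130948757296385
{'box': [323.2, 350.4, 24.9, 20.4], 'confidence': 0.88} [367.25615633  -3.43165571   8.        ]
{'box': [478.4, 266.0, 24.3, 18.2], 'confidence': 0.71} [ 522.55516952 -297.92987795    8.        ]
{'box': [318.6, 171.3, 17.4, 20.5], 'confidence': 0.65} [707.67645917   3.13585264   8.        ]
{'box': [467.6, 294.2, 20.7, 14.5], 'confidence': 0.57} [ 469.44062794 -275.03619164    8.        ]
[{'centre': [321.8, 224.8], 'confidence': 0.92}] [{'box': [467.8, 277.7, 113.9, 111.6], 'confidence': 0.58}]
```

View pics/end.png

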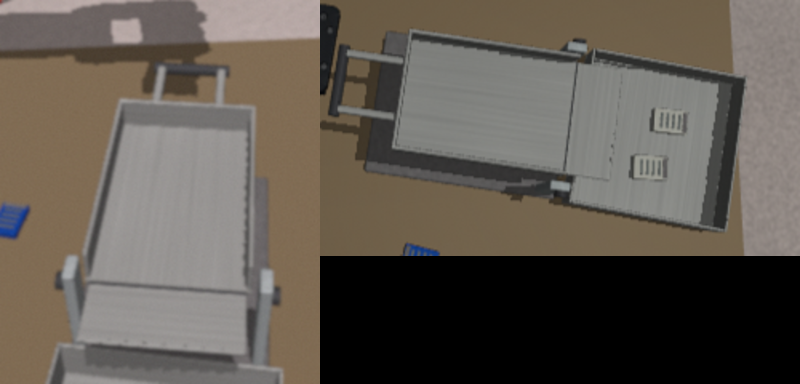

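The tray is level and empty, the gate is down, both cassettes lie in the tub (crop (668,121) and (649,167)), and the gripper is clear. I'll hand in.

```bash
python3 -c "
from plant import *
print(finish_job())"
```

```text
the job is handed in; nothing more can be done
None
```

I handed the job in at about 13.5 s. Both cassettes are in the tub, the tray is back level on its rest, and the gate is down. The hand-in itself reports no verdict.

- **What I did:** I folded the gate down with the closed fingertips while the tray was level. I then pinched the bar and lifted the tray to about 0.5 rad. Both cassettes slid into the tub by then, so I did not go on to 0.7. I lowered the tray along the same arc, let go and moved clear.
- **Last checks:** The top view shows both cassettes lying flat well inside the tub. In the side view the bar is at the same pixel as before the lift, and the gate is still in line with the tray floor. The gripper is clear of everything, with about 0 N on the wrist.
- **Disagreement:** On lowering, the tray came to rest about 3 mm higher in tool height than where I had gripped it, and the wrist force briefly reached 23 N. I think the bar slipped a little between the fingers, because the pictures show the tray level.
- **Gate angle:** The gate and tilt angles are judged from pictures and tool height, not read directly.

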